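# Walk the heating block round to the fence

### The arm

A 7-joint arm with a two-finger parallel gripper is mounted at the origin on the work surface; the furniture and walls round the work are solid. World frame = base frame: x ahead of the robot, y to its left, z up, the work surface at z = 0. Lengths are in m, angles in rad, forces in N, time in s.
With the tool pointing down it reaches from about 0.425 to 0.925 m from the base axis. Payload 6.8 kg.
Tool frame: the origin (TCP) lies between the finger pads; the fingertips stand finger_overhang ahead of it and the grasp point (between the pads) lies 6 mm ahead of it (finger_overhang is the distance from the TCP to the fingertips, in m); z points along the fingers, y is the line along which they close (so a half turn about z gives the same grasp; the last joint's range is limited). The gripper opens to 85 mm and grips with 20 to 120 N. Pads are 22 mm wide; open, the fingers measure 114 mm over their backs; the gripper's body (76 mm by 85 mm) begins 54 mm behind the grasp point. The pads swing forward as they close: fully open they stand 13 mm farther back than shut.
Start: joints at [-1.213, 0.477, 0.022, 1.555, -0.011, 1.109, -0.083], TCP at [0.303, 0.603, 0.256] pointing down, gripper open.
Joint ranges: [-2.96, 2.96], [-0.34, 2.1], [-1.41, 1.46], [0.24, 2.44], [-1.37, 4.51], [0.17, 1.92], [-2.96, 2.96]. Speed limits (rad/s): [2.39, 2.39, 3.14, 3.14, 3.14, 3.14, 3.14].

### API

Orientations are given as a unit quaternion [w, x, y, z].
In Python, from station import * gives the robot as it stands.
- The arm moves only by the tool drive_tool, never from a script. Its argument "increments" is a list of rows, each an object of numbers: "claw": the finger opening in m, from 0 to 0.0854; "dx", "dy", "dz": the shift along the tool's x, y, z in m; "wx", "wy", "wz": the turn, a rotation vector about the tool's x, y, z in degrees. A call has 1 to 20 rows; each row shifts and turns the commanded pose from where the row before left it, along the tool's axes as they then stand; what a row does not reach is not made up. A row lasts 1/8 s, in which the tool goes at most 62.5 mm and 10.7 degrees, less where a joint would pass 70% of its speed; a pose out of reach is approached as far as the arm can. A call with a gripper value outside its range is refused whole. The fingers move at their own pace and stop on an object; "newtons" is the grip in N (left out, the last holds). Time passes only in rows, so rows that do not move let the fingers close. It gives the time, the measured TCP pose, the force, the opening and the grip force at its end, in the units of the state.
- get_obs(): the state, without advancing time (a new reading comes with each control period).
- read_camera(name): name is "side" or "top" or "wrist"; returns (picture, depth): 480x640x3 uint8, red, green, blue; 480x640 float32, m along the optical axis (not along the pixel's ray), 0 where there is no reading.
- calibration(name): a dict with "intrinsics" (3x3 intrinsics, pixels), "k1" (the pictures are not rectified: a ray, as slopes to the right and down, at radius r is drawn at 1 + k1 r^2 times it, then the intrinsics apply), "R" (3x3) and "t" (3): a world point X has camera coordinates R X + t; the wrist camera has in their place "mount" (4x4, takes a point from camera to tool coordinates, whose origin is the TCP and whose axes are the flange's). Camera axes: x right, y down, z forward; pixel columns grow to the right and rows downward; lengths in m; the calibration is good to about 2 mm. A picture is of the moment at which its call begins: read the wrist's pose just before it. calibration takes no time and is no camera call.
- hand_in(): hands the job in; it is judged then, once.
The state is a dict: "t": time; "q": joint angles; "joint_vel": joint speeds; "joint_torque": joint torques, N m; "eef_pos": TCP position; "tool_rot": TCP orientation; "contact_force": force on the tool from outside, world axes, zero at the start; "torque": the same for the moment, N m; "gripper_width": opening from 0.0 (shut) to 1.0 (fully open); "grasp_force": force on a finger pad.
Only numpy, scipy, OpenCV 4.12 (cv2) and the standard library are available. Lean on these libraries where they do the work, as an engineer would, in place of code of your own. Each camera call takes 0.05 s, during which the arm holds its last target. There are 200 camera calls.

### The job

The heavy aluminium heating block stands askew or end-on to the fence on the bench. Without gripping or lifting it, push it round by its corners with the fingertips until one of its long sides squarely faces the fence, and only then slide it up so that this side lies flat against the fence, with no part of the block sticking out past the fence's ends. It must not touch the fence while it is still crooked, and the bottle, the timer and the tape roll must be left where they are.

Things in the scene. Friction and masses are not known exactly. Their poses are not given: they have to be found in the camera images.
- heating_block: loose, heavy bare-aluminium block, 140 mm long, 88 mm wide, 40 mm high, about 0.85 kg (slides with roughly 4 to 10 N), 12 dark tube wells in its top; too wide to grip. Origin: centre of its underside; y along the 140 mm length, x across the width, z up. Both long sides are alike: either may go to the fence.
- fence: straight bare-aluminium angle fixed to the bench, 270 mm long, wall 30 mm high, 10 mm thick. Origin: at bench level, mid-length, back of the wall. y runs along it (ends at y = -135 and +135 mm); the block goes against the smooth face, plane x = -10 mm. At the start the block's centre is at x = -152 to -135, y = -45 to 45 mm in this frame, its length turned 47 to 90 degrees from y, either way.
- small_bottle: loose reagent bottle, 36 mm across, 64 mm high, standing beside the work; leave alone. Origin: centre of its underside.
- lab_timer: loose flat square timer, 58 x 58 x 19 mm, lying beside the work; leave alone. Origin: centre of its underside.
- tape: loose roll of tape, 52 mm across, 19 mm high, lying beside the work; leave alone. Origin: centre of its underside.
- flask (a point): not part of the work: a tall, heavy clear flask standing on the bench to the right of the work, 196 mm across at the foot, tapering up to 318 mm high; keep the arm and gripper clear of it. This point: centre of its foot. It always stands in the same place.
- cable_end (a point): not part of the work: free end of a black cable, up to 10 mm high, fixed flat on the bench between the robot and the block. From this end it runs away to the right, to a point 106 mm farther in world x and 144 mm less in world y, then on past the foot of the flask. The block starts clear of it, on its far side, and should not be pushed onto it. Always in the same place.

How it is judged:
By the outcome, as a careful person would: the job done as asked, in the order asked, and still so for the second after the job is handed in, with the robot touching nothing.
It also fails if it takes over 67 s, if anything falls off the work surface, if the arm or the gripper's body presses on something with over 40 N, if the wrist force passes 120 N, or if a joint passes its speed limit or range.

## Working session

There is one attempt and no reset: what is moved stays moved. The work goes in short steps, Python scripts to look and compute and a tool call to move; the robot and the scene stay as the last step left them, time stands still between calls to the robot, and variables do not carry over. Pictures are saved under pics/ and viewed, at most 10 in all, crops included, and the job is handed in when it is done.

Besides the shell and the picture viewer there is one more tool, called after "Call:" as name(argument=value, ...), one argument or row to a line, values as JSON. drive_tool: Moves the arm, as the interface text tells. Its arguments: {"type":"object","properties":{"increments":{"type":"array","items":{"type":"object","properties":{"claw":{"type":"number"},"dx":{"type":"number"},"dy":{"type":"number"},"dz":{"type":"number"},"wx":{"type":"number"},"wy":{"type":"number"},"wz":{"type":"number"}}}},"newtons":{"type":"number"}},"required":["increments"]}

```bash
ls; mkdir -p pics
python3 - <<'E'
from station import *
import cv2
o=get_obs(); print({k:o[k] for k in o})
for n in("top","side"):
    p,d=read_camera(n); c=calibration(n); print(n,c)
    import numpy as np
    np.savez(f"pics/{n}0.npz",p=p,d=d)
    cv2.imwrite(f"pics/{n}0.png",p[:,:,::-1])
E
```

```text
pics
{'t': 0.0, 'q': array([-1.21307641,  0.47781113,  0.02230155,  1.55649981, -0.01148845,
        1.10929193, -0.08306998]), 'joint_vel': array([-9.45796107e-04, -1.76341319e-03, -8.71213484e-04, -9.20341350e-05,
        3.36495775e-04,  1.31169862e-03, -3.36111775e-04]), 'joint_torque': array([ 1.04792889e-05, -5.96465743e+01,  1.60817385e+00, -2.81196874e+01,
        1.25771365e-02,  9.68335080e-03,  1.52168752e-05]), 'eef_pos': array([0.30291793, 0.60257409, 0.25529713]), 'tool_rot': array([-1.51576447e-04,  2.30765896e-01,  9.73008846e-01, -9.28981822e-04]), 'contact_force': array([0.78653554, 0.31911246, 0.55249375]), 'torque': array([0.00059232, 0.00265017, 0.02674525]), 'grasp_force': 0.0, 'gripper_width': 0.9989441211958536}
top {'intrinsics': array([[500.96403765,   0.        , 318.36846849],
       [  0.        , 500.96403765, 238.97624677],
       [  0.        ,   0.        ,   1.        ]]), 'k1': -0.025964781563344235, 'R': array([[-0.03061985, -0.99952962,  0.00172008],
       [-0.99701017,  0.03042043, -0.07103043],
       [ 0.07094469, -0.00388988, -0.99747267]]), 't': array([0.16610193, 0.53725009, 1.04559123])}
side {'intrinsics': array([[553.55361785,   0.        , 314.33714438],
       [  0.        , 553.55361785, 237.05326444],
       [  0.        ,   0.        ,   1.        ]]), 'k1': -0.0962253679626994, 'R': array([[-0.90439961,  0.42668394,  0.00147332],
       [ 0.36850732,  0.7828197 , -0.50139373],
       [-0.21509   , -0.45291736, -0.86521798]]), 't': array([ 0.40542479, -0.30356612,  1.16602705])}
```

View pics/top0.png

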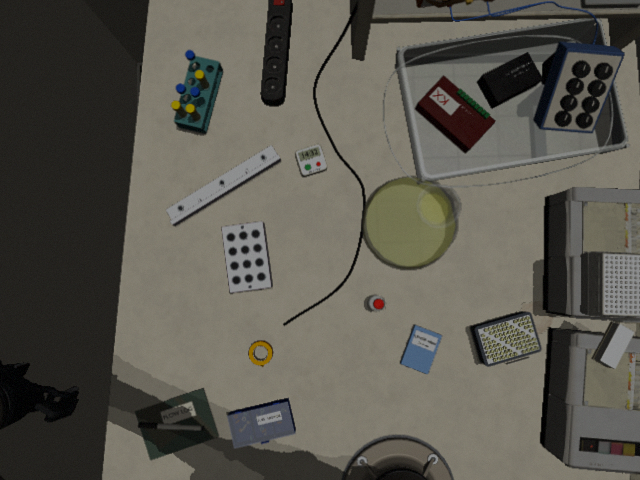

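View pics/side0.png

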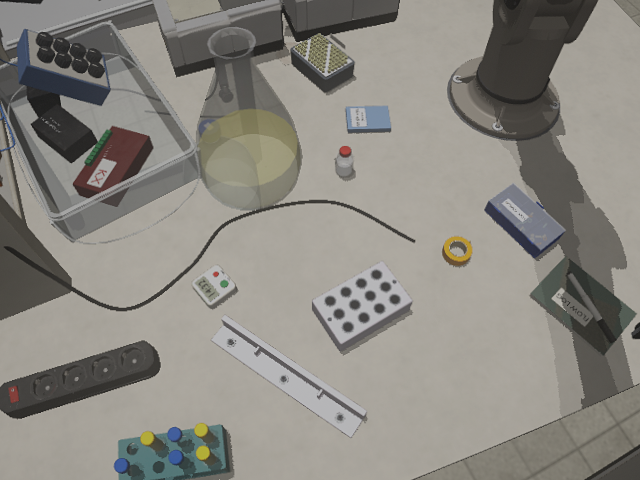

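The top view shows the block at about (247,257), its length roughly vertical in the picture. The fence runs from (172,220) to (280,152), with the timer at (311,160), tape at (260,352), bottle at (375,303), cable end at (285,323), and flask at (410,222). In the side view the wall is on the block's side and its screw flange is on the far side.

```bash
cat > h.py <<'E'
import numpy as np, cv2
from station import *
def rays(n,uv):
    c=calibration(n); k=c["k1"]; uv=np.asarray(uv,float).reshape(-1,1,2)
    s=cv2.undistortPoints(uv,c["intrinsics"],np.array([k,0,0,0.])).reshape(-1,2)
    return np.c_[s,np.ones(len(s))],c
def plane(n,uv,z):
    s,c=rays(n,uv); R,t=c["R"],c["t"]; o=-R.T@t; d=s@R
    return o+d*((z-o[2])/d[:,2])[:,None]
def cloud(n,d):
    v,u=np.mgrid[0:480,0:640]; s,c=rays(n,np.c_[u.ravel(),v.ravel()])
    return ((s*d.reshape(-1,1)-c["t"])@c["R"]).reshape(480,640,3)
def rect(n,mask,z):
    cs,_=cv2.findContours(mask.astype(np.uint8),cv2.RETR_EXTERNAL,cv2.CHAIN_APPROX_NONE)
    c=max(cs,key=cv2.contourArea); w=plane(n,c.reshape(-1,2),z)[:,:2]
    (x,y),(a,b),th=cv2.minAreaRect((w*1000).astype(np.float32))
    if a<b: a,b,th=b,a,th+90
    return np.array([x,y]),a,b,(th+90)%180-90   # mm, long-axis angle from world x
E
python3 - <<'E'
from h import *
for n in("top","side"):
    f=np.load(f"pics/{n}0.npz"); p,d=f["p"],f["d"]; P=cloud(n,d)
    b=plane(n,[[247,257]],.04)[0] if n=="top" else plane(n,[[362,303]],.04)[0]
    near=np.hypot(P[...,0]-b[0],P[...,1]-b[1])<.09
    hi=near&(P[...,2]>.034)&(d>0)
    print(n,"blocktop",np.median(P[hi][:,2]),hi.sum(),rect(n,cv2.morphologyEx(hi.astype(np.uint8),cv2.MORPH_CLOSE,np.ones((9,9))),.04))
    # fence wall top
    g=plane(n,[[226,188]],.015)[0] if n=="top" else plane(n,[[290,372]],.015)[0]
    fm=(np.hypot(P[...,0]-g[0],P[...,1]-g[1])<.17)&(P[...,2]>.022)&(P[...,2]<.036)&(d>0)&(p.min(-1)>110)&~near
    k,l,s,_=cv2.connectedComponentsWithStats(fm.astype(np.uint8)); i=1+np.argmax(s[1:,4])
    print("fence",s[i],rect(n,l==i,.03))
    hsv=cv2.cvtColor(p,cv2.COLOR_RGB2HSV)
    low=(P[...,2]>.008)&(d>0)
    cents=dict(top=dict(timer=(311,160),tape=(260,352),bottle=(375,303)),side=dict(timer=(214,285),tape=(457,250),bottle=(345,162)))[n]
    for m,uv in cents.items(): print(m,plane(n,[uv],{'timer':.019,'tape':.019,'bottle':.064 if n=='top' else .032}[m])[0].round(3))
    print("cable end",plane(n,[(285,323) if n=="top" else (414,240)],.005).round(3), "flask")
f=np.load("pics/top0.npz");p=f["p"]
cv2.imwrite("pics/crop0.png",cv2.resize(p[130:300,150:350,::-1],None,fx=3.5,fy=3.5,interpolation=cv2.INTER_CUBIC))
E
```

```text
top blocktop 0.03995433061053058 2830 (array([509.66479492, 301.24984741]), 139.57510375976562, 88.12713623046875, 6.230673313140869)
fence [170 155 110  70 477] (array([654.5168457 , 345.87368774]), 269.16058349609375, 11.020780563354492, -59.82040596008301)
timer [0.713 0.16  0.019]
tape [0.309 0.279 0.019]
bottle [0.406 0.039 0.064]
cable end [[0.366 0.226 0.005]] flask
side blocktop 0.03945638242684091 4354 (array([507.00231934, 305.11245728]), 140.3029327392578, 89.48501586914062, 5.880592346191406)
fence [ 221  315  146  101 1111] (array([651.73583984, 346.70056152]), 269.5829162597656, 10.631649017333984, -59.66851043701172)
timer [0.712 0.167 0.019]
tape [0.308 0.284 0.019]
bottle [0.403 0.039 0.032]
cable end [[0.36  0.228 0.005]] flask
```

View pics/crop0.png

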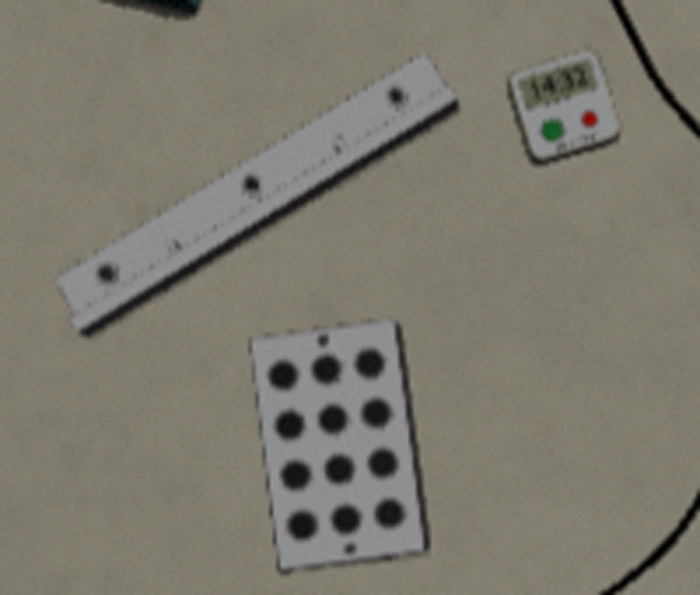

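The crop shows a clear gap between block and fence. The wall's smooth face is toward the block, as measured: the fence axis is at about -59.8° and the block's length at about 6° in world, 66° from the fence.

```bash
cat >> h.py <<'E'
# fence frame: mean of both views
FA=np.radians(30.25); FR=np.array([[np.cos(FA),-np.sin(FA)],[np.sin(FA),np.cos(FA)]])
FO=np.array([653.1,346.3])+5*FR[:,0]
def tofence(p): return (np.asarray(p)[...,:2]-FO)@FR
def state():
    o=get_obs(); q=o["tool_rot"]; w,x,y,z=q
    yaw=np.degrees(np.arctan2(2*(x*y+w*z),1-2*(y*y+z*z)))  # tool x in world
    tilt=np.degrees(np.arccos(min(1,-(1-2*(x*x+y*y)))))
    print("t %.2f fence x,y"%o["t"],tofence(o["eef_pos"]*1000).round(1),"z %.1f"%(o["eef_pos"][2]*1000),"toolx-210.25: %.2f tilt %.2f"%((yaw-210.25+180)%360-180,tilt),"F",o["contact_force"].round(1),"w",round(float(o["gripper_width"]),2))
def block(n,show=None):
    p,d=read_camera(n); P=cloud(n,d)
    if show: cv2.imwrite(show,p[:,:,::-1])
    f=tofence(P*1000) if 0 else (P[...,:2]*1000-FO)@FR
    hi=(P[...,2]>.034)&(P[...,2]<.046)&(d>0)&(f[...,0]>-280)&(f[...,0]<0)&(abs(f[...,1])<150)
    c,a,b,th=rect(n,cv2.morphologyEx(hi.astype(np.uint8),cv2.MORPH_CLOSE,np.ones((9,9))),.04)
    print(n,"block fence",tofence(c).round(1),"size %.0f x %.0f"%(a,b),"long axis in fence %.1f (want +-90)"%((th-30.25+180)%180-180))
E
python3 - <<'E'
from h import *
import station; print([k for k in dir(station) if not k.startswith('__')])
try: print(finger_overhang)
except Exception as e: print(e)
state(); block("top"); block("side")
print("flask",tofence(plane("top",[(410,222)],0.0)*1000), plane("top",[(410,222)],0.0))
E
```

```text
['PlanningError', 'calibration', 'finger_overhang', 'get_obs', 'hand_in', 'read_camera']
0.025
t 0.10 fence x,y [-178.3  397.8] z 255.4 toolx-210.25: -56.94 tilt 0.09 F [ 0.5 -0.  -0.2] w 1.0
top block fence [-151.8   33.2] size 140 x 88 long axis in fence -24.1 (want +-90)
side block fence [-151.6   37.8] size 141 x 89 long axis in fence -24.6 (want +-90)
flask [[-272.94122427 -302.99886637]] [[ 0.5742858  -0.05042299  0.        ]]
```

Call:
drive_tool(
  increments=[
    {"wz": -9.5,"claw": 0},
    {"wz": -9.5},
    {"wz": -9.5},
    {"wz": -9.5},
    {"wz": -9.5},
    {"wz": -9.5},
    {"dx": -0.01,"dy": -0.03},
    {"dx": -0.01,"dy": -0.03},
    {"dx": -0.01,"dy": -0.03},
    {"dx": -0.01,"dy": -0.03},
    {"dx": -0.01,"dy": -0.03},
    {"dx": -0.01,"dy": -0.03},
    {"dx": -0.01,"dy": -0.03},
    {"dx": -0.01,"dy": -0.03},
    {"dx": -0.01,"dy": -0.03},
    {"dx": -0.01,"dy": -0.03},
    {},
  ],
)

```text
schema error: expected keys claw, dx, dy, dz, wx, wy, wz
```

Call:
drive_tool(
  increments=[
    {"claw": 0,"dx": 0,"dy": 0,"dz": 0,"wx": 0,"wy": 0,"wz": -9.5},
    {"claw": 0,"dx": 0,"dy": 0,"dz": 0,"wx": 0,"wy": 0,"wz": -9.5},
    {"claw": 0,"dx": 0,"dy": 0,"dz": 0,"wx": 0,"wy": 0,"wz": -9.5},
    {"claw": 0,"dx": 0,"dy": 0,"dz": 0,"wx": 0,"wy": 0,"wz": -9.5},
    {"claw": 0,"dx": 0,"dy": 0,"dz": 0,"wx": 0,"wy": 0,"wz": -9.5},
    {"claw": 0,"dx": 0,"dy": 0,"dz": 0,"wx": 0,"wy": 0,"wz": -9.5},
    {"claw": 0,"dx": -0.011,"dy": -0.032,"dz": 0,"wx": 0,"wy": 0,"wz": 0},
    {"claw": 0,"dx": -0.011,"dy": -0.032,"dz": 0,"wx": 0,"wy": 0,"wz": 0},
    {"claw": 0,"dx": -0.011,"dy": -0.032,"dz": 0,"wx": 0,"wy": 0,"wz": 0},
    {"claw": 0,"dx": -0.011,"dy": -0.032,"dz": 0,"wx": 0,"wy": 0,"wz": 0},
    {"claw": 0,"dx": -0.011,"dy": -0.032,"dz": 0,"wx": 0,"wy": 0,"wz": 0},
    {"claw": 0,"dx": -0.011,"dy": -0.032,"dz": 0,"wx": 0,"wy": 0,"wz": 0},
    {"claw": 0,"dx": -0.011,"dy": -0.032,"dz": 0,"wx": 0,"wy": 0,"wz": 0},
    {"claw": 0,"dx": -0.011,"dy": -0.032,"dz": 0,"wx": 0,"wy": 0,"wz": 0},
    {"claw": 0,"dx": -0.011,"dy": -0.032,"dz": 0,"wx": 0,"wy": 0,"wz": 0},
    {"claw": 0,"dx": -0.011,"dy": -0.032,"dz": 0,"wx": 0,"wy": 0,"wz": 0},
    {"claw": 0,"dx": 0,"dy": 0,"dz": 0,"wx": 0,"wy": 0,"wz": 0},
  ],
)

```text
t: 2.33
eef_pos: [0.5624, 0.3787, 0.2559]
tool_rot: [0.0, -0.259, 0.966, -0.001]
contact_force: [-0.3, 0.7, 0.6]
gripper_width: 0.003
grasp_force: 0.0
```

```bash
python3 -c "
from h import *
state()"
```

```text
t 2.33 fence x,y [-67.   73.7] z 255.9 toolx-210.25: -0.28 tilt 0.13 F [-0.3  0.7  0.6] w 0.0
```

Call:
drive_tool(
  increments=[
    {"claw": 0,"dx": 0,"dy": 0,"dz": 0.03,"wx": 0,"wy": 0,"wz": 0},
    {"claw": 0,"dx": 0,"dy": 0,"dz": 0.03,"wx": 0,"wy": 0,"wz": 0},
    {"claw": 0,"dx": 0,"dy": 0,"dz": 0.03,"wx": 0,"wy": 0,"wz": 0},
    {"claw": 0,"dx": 0,"dy": 0,"dz": 0.03,"wx": 0,"wy": 0,"wz": 0},
    {"claw": 0,"dx": 0,"dy": 0,"dz": 0.03,"wx": 0,"wy": 0,"wz": 0},
    {"claw": 0,"dx": 0,"dy": 0,"dz": 0.03,"wx": 0,"wy": 0,"wz": 0},
    {"claw": 0,"dx": 0,"dy": 0,"dz": 0.02,"wx": 0,"wy": 0,"wz": 0},
    {"claw": 0,"dx": 0,"dy": 0,"dz": 0.01,"wx": 0,"wy": 0,"wz": 0},
    {"claw": 0,"dx": 0,"dy": 0,"dz": 0.008,"wx": 0,"wy": 0,"wz": 0},
    {"claw": 0,"dx": 0,"dy": 0,"dz": 0,"wx": 0,"wy": 0,"wz": 0},
  ],
)

```text
t: 3.58
eef_pos: [0.5597, 0.3825, 0.0384]
tool_rot: [0.0, -0.261, 0.965, 0.0]
contact_force: [-0.2, 1.1, 0.7]
gripper_width: -0.002
grasp_force: 0.0
```

```bash
python3 -c "
from h import *
state()
# predicted pusher path: rotation about COR 38 mm behind centre
c=np.array([-151.7,35.5]);a0=np.radians(-24.3);C=c-38*np.array([np.cos(a0),np.sin(a0)])
for th in range(24,91,6):
    t=np.radians(-th);u=np.array([np.cos(t),np.sin(t)]);v=np.array([-u[1],u[0]])
    s=11*abs(v[0])+14.5*abs(v[1]); print(-th,(C+(38+61)*u+(44+s)*v).round(1),(C+38*u).round(1))
"
```

```text
t 3.58 fence x,y [-67.5  78.3] z 38.4 toolx-210.25: 0.06 tilt 0.01 F [-0.2  1.1  0.7] w -0.0
-24 [-70.8  67.3] [-151.6   35.7]
-30 [-69.6  55.4] [-153.4   32.1]
-36 [-69.7  43.3] [-155.6   28.8]
-42 [-71.2  31.1] [-158.1   25.7]
-48 [-74.1  19. ] [-160.9   22.9]
-54 [-78.5   7.1] [-164.    20.4]
-60 [-84.2  -4.2] [-167.3   18.2]
-66 [-91.3 -14.9] [-170.9   16.4]
-72 [-99.7 -24.8] [-174.6   15. ]
-78 [-109.2  -33.7] [-178.4   14. ]
-84 [-119.8  -41.4] [-182.4   13.3]
-90 [-131.3  -47.9] [-186.3   13.1]
```

Call:
drive_tool(
  increments=[
    {"claw": 0,"dx": 0,"dy": -0.005,"dz": 0,"wx": 0,"wy": 0,"wz": 0},
    {"claw": 0,"dx": 0,"dy": -0.005,"dz": 0,"wx": 0,"wy": 0,"wz": 0},
    {"claw": 0,"dx": 0,"dy": -0.005,"dz": 0,"wx": 0,"wy": 0,"wz": 0},
    {"claw": 0,"dx": 0,"dy": -0.005,"dz": 0,"wx": 0,"wy": 0,"wz": 0},
    {"claw": 0,"dx": 0,"dy": -0.005,"dz": 0,"wx": 0,"wy": 0,"wz": 0},
    {"claw": 0,"dx": 0,"dy": -0.005,"dz": 0,"wx": 0,"wy": 0,"wz": 0},
    {"claw": 0,"dx": 0.001,"dy": -0.005,"dz": 0,"wx": 0,"wy": 0,"wz": 0},
    {"claw": 0,"dx": 0.001,"dy": -0.005,"dz": 0,"wx": 0,"wy": 0,"wz": 0},
    {"claw": 0,"dx": 0.001,"dy": -0.005,"dz": 0,"wx": 0,"wy": 0,"wz": 0},
    {"claw": 0,"dx": 0.001,"dy": -0.005,"dz": 0,"wx": 0,"wy": 0,"wz": 0},
    {"claw": 0,"dx": 0,"dy": 0,"dz": 0,"wx": 0,"wy": 0,"wz": 0},
  ],
)

```text
t: 4.95
eef_pos: [0.5819, 0.3363, 0.0384]
tool_rot: [0.0, -0.261, 0.965, -0.0]
contact_force: [1.3, 2.9, 2.8]
gripper_width: -0.003
grasp_force: 1.4
```

```bash
python3 -c "
from h import *
state(); block('top','pics/top1.png'); block('side','pics/side1.png')"
```

```text
t 4.95 fence x,y [-71.5  27.2] z 38.4 toolx-210.25: 0.02 tilt 0.04 F [1.3 2.9 2.8] w -0.0
top block fence [-130.6  -32.5] size 83 x 40 long axis in fence -173.1 (want +-90)
side block fence [-176.1   46.9] size 88 x 85 long axis in fence -132.2 (want +-90)
```

View pics/side1.png

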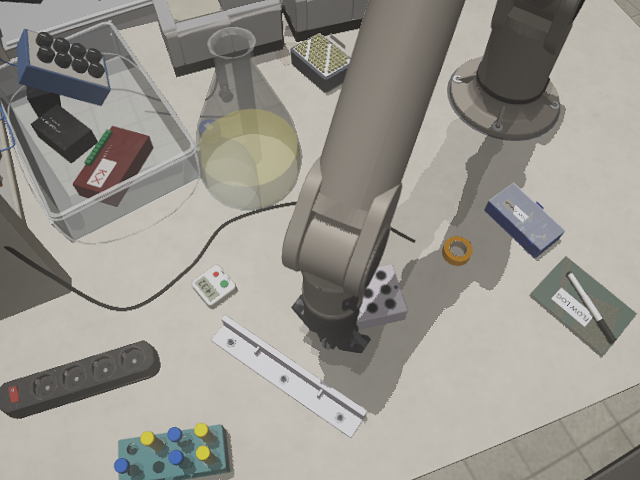

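View pics/top1.png

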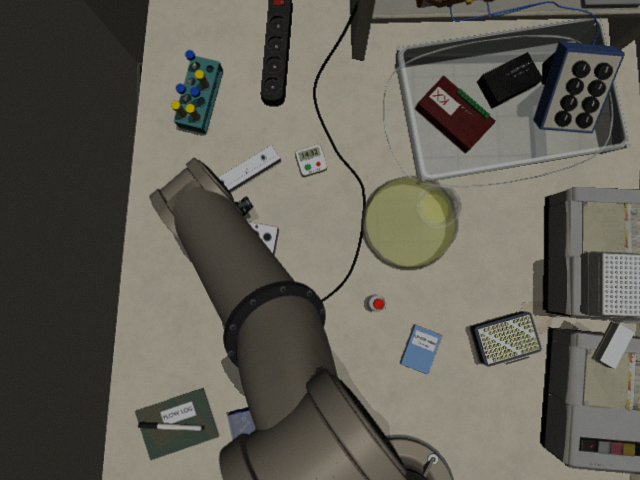

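The arm hides most of the block in both views, and the side view shows the block's visible end has turned. I'll push further along the planned arc, then back off, rise, and measure with the wrist camera.

Call:
drive_tool(
  increments=[
    {"claw": 0,"dx": 0.001,"dy": -0.004,"dz": 0,"wx": 0,"wy": 0,"wz": 0},
    {"claw": 0,"dx": 0.001,"dy": -0.004,"dz": 0,"wx": 0,"wy": 0,"wz": 0},
    {"claw": 0,"dx": 0.001,"dy": -0.004,"dz": 0,"wx": 0,"wy": 0,"wz": 0},
    {"claw": 0,"dx": 0.002,"dy": -0.004,"dz": 0,"wx": 0,"wy": 0,"wz": 0},
    {"claw": 0,"dx": 0.002,"dy": -0.004,"dz": 0,"wx": 0,"wy": 0,"wz": 0},
    {"claw": 0,"dx": 0.002,"dy": -0.004,"dz": 0,"wx": 0,"wy": 0,"wz": 0},
    {"claw": 0,"dx": 0.003,"dy": -0.004,"dz": 0,"wx": 0,"wy": 0,"wz": 0},
    {"claw": 0,"dx": 0.003,"dy": -0.004,"dz": 0,"wx": 0,"wy": 0,"wz": 0},
    {"claw": 0,"dx": 0.003,"dy": -0.004,"dz": 0,"wx": 0,"wy": 0,"wz": 0},
    {"claw": 0,"dx": 0.003,"dy": -0.004,"dz": 0,"wx": 0,"wy": 0,"wz": 0},
    {"claw": 0,"dx": 0,"dy": 0,"dz": 0,"wx": 0,"wy": 0,"wz": 0},
    {"claw": 0,"dx": -0.008,"dy": 0.005,"dz": 0,"wx": 0,"wy": 0,"wz": 0},
    {"claw": 0,"dx": -0.008,"dy": 0.005,"dz": -0.01,"wx": 0,"wy": 0,"wz": 0},
    {"claw": 0,"dx": 0,"dy": 0,"dz": -0.04,"wx": 0,"wy": 0,"wz": 0},
    {"claw": 0,"dx": 0,"dy": 0,"dz": -0.05,"wx": 0,"wy": 0,"wz": 0},
    {"claw": 0,"dx": 0,"dy": 0,"dz": -0.05,"wx": 0,"wy": 0,"wz": 0},
    {"claw": 0,"dx": 0,"dy": 0,"dz": -0.05,"wx": 0,"wy": 0,"wz": 0},
    {"claw": 0,"dx": 0,"dy": 0,"dz": -0.05,"wx": 0,"wy": 0,"wz": 0},
    {"claw": 0,"dx": 0,"dy": 0,"dz": 0,"wx": 0,"wy": 0,"wz": 0},
  ],
)

```text
t: 7.42
eef_pos: [0.594, 0.3105, 0.2943]
tool_rot: [0.004, -0.262, 0.965, 0.001]
contact_force: [0.2, 0.4, -0.2]
gripper_width: 0.001
grasp_force: 0.0
```

```bash
cat >> h.py <<'E'
def wcal():
    c=calibration("wrist"); o=get_obs(); w,x,y,z=o["tool_rot"]
    from scipy.spatial.transform import Rotation as Ro
    T=np.eye(4); T[:3,:3]=Ro.from_quat([x,y,z,w]).as_matrix(); T[:3,3]=o["eef_pos"]
    M=np.linalg.inv(T@c["mount"]); c["R"],c["t"]=M[:3,:3],M[:3,3]; return c
_cal=calibration
def look(show=None):
    global calibration
    c=wcal(); calibration=lambda n: c if n=="wrist" else _cal(n)
    block("wrist",show); calibration=_cal
E
python3 -c "
from h import *
print(calibration('wrist'))
state(); look('pics/w1.png')"
```

```text
{'intrinsics': array([[408.02922412,   0.        , 319.46255256],
       [  0.        , 408.02922412, 239.2473665 ],
       [  0.        ,   0.        ,   1.        ]]), 'k1': -0.012716275003419361, 'mount': array([[ 5.72095083e-04, -9.54905104e-01, -2.96910617e-01,
         7.62381396e-02],
       [ 9.99999448e-01,  8.07995693e-04, -6.71799637e-04,
        -1.52474365e-05],
       [ 8.81407402e-04, -2.96910069e-01,  9.54905039e-01,
        -1.17982121e-01],
       [ 0.00000000e+00,  0.00000000e+00,  0.00000000e+00,
         1.00000000e+00]])}
t 7.42 fence x,y [-74.   -1.1] z 294.3 toolx-210.25: 0.08 tilt 0.52 F [ 0.2  0.4 -0.2] w 0.0
wrist block fence [-170.1   16.6] size 140 x 90 long axis in fence -65.7 (want +-90)
```

View pics/w1.png

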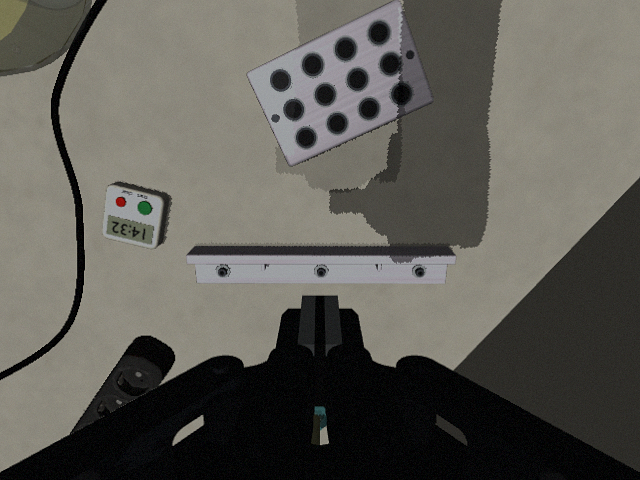

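The wrist view shows the block at (340,85) turned to about -66° with the fence horizontal below it. The timer at (137,215) is untouched, and the turn matches my prediction. I'll continue the same arc.

Call:
drive_tool(
  increments=[
    {"claw": 0,"dx": 0,"dy": 0,"dz": 0.05,"wx": 0,"wy": 0,"wz": 0},
    {"claw": 0,"dx": 0,"dy": 0,"dz": 0.05,"wx": 0,"wy": 0,"wz": 0},
    {"claw": 0,"dx": 0,"dy": 0,"dz": 0.05,"wx": 0,"wy": 0,"wz": 0},
    {"claw": 0,"dx": 0,"dy": 0,"dz": 0.05,"wx": 0,"wy": 0,"wz": 0},
    {"claw": 0,"dx": 0,"dy": 0,"dz": 0.04,"wx": 0,"wy": 0,"wz": 0},
    {"claw": 0,"dx": 0,"dy": 0,"dz": 0.016,"wx": 0,"wy": 0,"wz": 0},
    {"claw": 0,"dx": 0.004,"dy": -0.005,"dz": 0,"wx": 0,"wy": 0,"wz": 0},
    {"claw": 0,"dx": 0.004,"dy": -0.005,"dz": 0,"wx": 0,"wy": 0,"wz": 0},
    {"claw": 0,"dx": 0.004,"dy": -0.005,"dz": 0,"wx": 0,"wy": 0,"wz": 0},
    {"claw": 0,"dx": 0.004,"dy": -0.005,"dz": 0,"wx": 0,"wy": 0,"wz": 0},
    {"claw": 0,"dx": 0.004,"dy": -0.004,"dz": 0,"wx": 0,"wy": 0,"wz": 0},
    {"claw": 0,"dx": 0.005,"dy": -0.004,"dz": 0,"wx": 0,"wy": 0,"wz": 0},
    {"claw": 0,"dx": 0.005,"dy": -0.004,"dz": 0,"wx": 0,"wy": 0,"wz": 0},
    {"claw": 0,"dx": 0.005,"dy": -0.004,"dz": 0,"wx": 0,"wy": 0,"wz": 0},
    {"claw": 0,"dx": 0.005,"dy": -0.004,"dz": 0,"wx": 0,"wy": 0,"wz": 0},
    {"claw": 0,"dx": 0.005,"dy": -0.003,"dz": 0,"wx": 0,"wy": 0,"wz": 0},
    {"claw": 0,"dx": 0.005,"dy": -0.003,"dz": 0,"wx": 0,"wy": 0,"wz": 0},
    {"claw": 0,"dx": 0.005,"dy": -0.002,"dz": 0,"wx": 0,"wy": 0,"wz": 0},
    {"claw": 0,"dx": 0,"dy": 0,"dz": 0,"wx": 0,"wy": 0,"wz": 0},
  ],
)

```text
t: 9.85
eef_pos: [0.5707, 0.2398, 0.0335]
tool_rot: [0.002, -0.261, 0.965, 0.0]
contact_force: [3.6, 1.1, 3.3]
gripper_width: -0.001
grasp_force: 2.3
```

Call:
drive_tool(
  increments=[
    {"claw": 0,"dx": -0.01,"dy": 0,"dz": 0,"wx": 0,"wy": 0,"wz": 0},
    {"claw": 0,"dx": -0.01,"dy": 0,"dz": -0.01,"wx": 0,"wy": 0,"wz": 0},
    {"claw": 0,"dx": -0.01,"dy": 0,"dz": -0.04,"wx": 0,"wy": 0,"wz": 0},
    {"claw": 0,"dx": 0,"dy": 0.01,"dz": -0.05,"wx": 0,"wy": 0,"wz": 0},
    {"claw": 0,"dx": 0,"dy": 0.01,"dz": -0.05,"wx": 0,"wy": 0,"wz": 0},
    {"claw": 0,"dx": 0,"dy": 0.01,"dz": -0.05,"wx": 0,"wy": 0,"wz": 0},
    {"claw": 0,"dx": 0,"dy": 0.01,"dz": -0.05,"wx": 0,"wy": 0,"wz": 0},
    {"claw": 0,"dx": 0,"dy": 0,"dz": 0,"wx": 0,"wy": 0,"wz": 0},
    {"claw": 0,"dx": 0,"dy": 0,"dz": 0,"wx": 0,"wy": 0,"wz": 0},
  ],
)

```text
t: 10.98
eef_pos: [0.5743, 0.2889, 0.2818]
tool_rot: [-0.001, -0.261, 0.965, -0.0]
contact_force: [-0.2, -0.2, -0.2]
gripper_width: 0.002
grasp_force: 0.0
```

```bash
python3 -c "
from h import *
state(); look('pics/w2.png')"
```

```text
t 10.97 fence x,y [-102.    -9.9] z 281.8 toolx-210.25: 0.07 tilt 0.09 F [-0.2 -0.2 -0.2] w 0.0
wrist block fence [-183.6   11.4] size 139 x 88 long axis in fence -91.7 (want +-90)
```

Call:
drive_tool(
  increments=[
    {"claw": 0.085,"dx": 0.03,"dy": 0.004,"dz": 0,"wx": 0,"wy": 0,"wz": 0},
    {"claw": 0.085,"dx": 0.03,"dy": 0.004,"dz": 0,"wx": 0,"wy": 0,"wz": 0},
    {"claw": 0.085,"dx": 0.03,"dy": 0.004,"dz": 0,"wx": 0,"wy": 0,"wz": 0},
    {"claw": 0.085,"dx": 0.03,"dy": 0.004,"dz": 0,"wx": 0,"wy": 0,"wz": 0},
    {"claw": 0.085,"dx": 0.03,"dy": 0.005,"dz": 0,"wx": 0,"wy": 0,"wz": 0},
    {"claw": 0.085,"dx": 0,"dy": 0,"dz": 0.05,"wx": 0,"wy": 0,"wz": 0},
    {"claw": 0.085,"dx": 0,"dy": 0,"dz": 0.05,"wx": 0,"wy": 0,"wz": 0},
    {"claw": 0.085,"dx": 0,"dy": 0,"dz": 0.05,"wx": 0,"wy": 0,"wz": 0},
    {"claw": 0.085,"dx": 0,"dy": 0,"dz": 0.03,"wx": 0,"wy": 0,"wz": 0},
    {"claw": 0.085,"dx": 0,"dy": 0,"dz": 0,"wx": 0,"wy": 0,"wz": 0},
    {"claw": 0.085,"dx": 0,"dy": 0,"dz": 0,"wx": 0,"wy": 0,"wz": 0},
  ],
)

```text
t: 12.4
eef_pos: [0.4348, 0.2316, 0.1027]
tool_rot: [-0.0, -0.261, 0.965, -0.0]
contact_force: [0.1, -0.3, 0.0]
gripper_width: 0.997
grasp_force: 0.0
```

```bash
python3 -c "
from h import *
state()
import station; print(station.finger_overhang)
block('top','pics/top2.png')
f=cv2.imread('pics/w2.png')
cv2.imwrite('pics/both2.png',np.hstack([cv2.resize(f,(400,300)),cv2.resize(cv2.imread('pics/top2.png'),(400,300))]))"
```

```text
t 12.40 fence x,y [-251.3   10.9] z 102.7 toolx-210.25: 0.04 tilt 0.01 F [ 0.1 -0.3  0. ] w 1.0
0.025
top block fence [-180.5    9.2] size 140 x 88 long axis in fence -91.8 (want +-90)
```

View pics/both2.png

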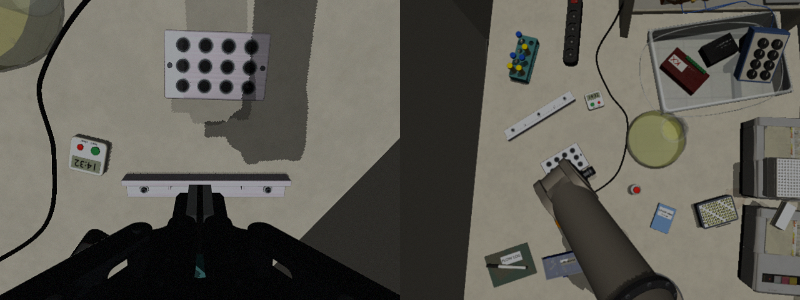

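Left (wrist): the block at (217,65) is nearly parallel to the fence at (207,180), and the timer is unmoved. Right (top): the open gripper hangs behind the block at (590,172). Next I'll lower it and push squarely with both fingertips, stopping short of the fence.

Call:
drive_tool(
  increments=[
    {"claw": 0.085,"dx": 0,"dy": 0,"dz": 0.03,"wx": 0,"wy": 0,"wz": 0},
    {"claw": 0.085,"dx": 0,"dy": 0,"dz": 0.03,"wx": 0,"wy": 0,"wz": 0},
    {"claw": 0.085,"dx": 0,"dy": 0,"dz": 0.007,"wx": 0,"wy": 0,"wz": 0},
    {"claw": 0.085,"dx": 0,"dy": 0,"dz": 0,"wx": 0,"wy": 0,"wz": 0},
    {"claw": 0.085,"dx": -0.004,"dy": 0,"dz": 0,"wx": 0,"wy": 0,"wz": 0},
    {"claw": 0.085,"dx": -0.004,"dy": 0,"dz": 0,"wx": 0,"wy": 0,"wz": 0},
    {"claw": 0.085,"dx": -0.004,"dy": 0,"dz": 0,"wx": 0,"wy": 0,"wz": 0},
    {"claw": 0.085,"dx": -0.004,"dy": 0,"dz": 0,"wx": 0,"wy": 0,"wz": 0},
    {"claw": 0.085,"dx": -0.004,"dy": 0,"dz": 0,"wx": 0,"wy": 0,"wz": 0},
    {"claw": 0.085,"dx": -0.004,"dy": 0,"dz": 0,"wx": 0,"wy": 0,"wz": 0},
    {"claw": 0.085,"dx": -0.004,"dy": 0,"dz": 0,"wx": 0,"wy": 0,"wz": 0},
    {"claw": 0.085,"dx": -0.004,"dy": 0,"dz": 0,"wx": 0,"wy": 0,"wz": 0},
    {"claw": 0.085,"dx": -0.004,"dy": 0,"dz": 0,"wx": 0,"wy": 0,"wz": 0},
    {"claw": 0.085,"dx": 0,"dy": 0,"dz": 0,"wx": 0,"wy": 0,"wz": 0},
  ],
)

```text
t: 14.2
eef_pos: [0.4633, 0.2479, 0.0345]
tool_rot: [-0.003, -0.261, 0.965, -0.001]
contact_force: [-5.3, -4.5, 0.8]
gripper_width: 0.991
grasp_force: 3.3
```

```bash
python3 -c "
from h import *
state();block('top'); look(); block('side')"
```

```text
t 14.20 fence x,y [-218.5   10.6] z 34.5 toolx-210.25: 0.04 tilt 0.37 F [-5.3 -4.5  0.8] w 0.99
top block fence [-158.7   10.5] size 140 x 83 long axis in fence -90.2 (want +-90)
wrist block fence [-206.1   10.3] size 118 x 54 long axis in fence -89.9 (want +-90)
side block fence [-168.5   14.8] size 139 x 105 long axis in fence -89.7 (want +-90)
```

Call:
drive_tool(
  increments=[
    {"claw": 0.085,"dx": -0.005,"dy": 0,"dz": 0,"wx": 0,"wy": 0,"wz": 0},
    {"claw": 0.085,"dx": -0.005,"dy": 0,"dz": 0,"wx": 0,"wy": 0,"wz": 0},
    {"claw": 0.085,"dx": -0.005,"dy": 0,"dz": 0,"wx": 0,"wy": 0,"wz": 0},
    {"claw": 0.085,"dx": -0.005,"dy": 0,"dz": 0,"wx": 0,"wy": 0,"wz": 0},
    {"claw": 0.085,"dx": -0.005,"dy": 0,"dz": 0,"wx": 0,"wy": 0,"wz": 0},
    {"claw": 0.085,"dx": -0.005,"dy": 0,"dz": 0,"wx": 0,"wy": 0,"wz": 0},
    {"claw": 0.085,"dx": -0.005,"dy": 0,"dz": 0,"wx": 0,"wy": 0,"wz": 0},
    {"claw": 0.085,"dx": -0.005,"dy": 0,"dz": 0,"wx": 0,"wy": 0,"wz": 0},
    {"claw": 0.085,"dx": -0.005,"dy": 0,"dz": 0,"wx": 0,"wy": 0,"wz": 0},
    {"claw": 0.085,"dx": -0.005,"dy": 0,"dz": 0,"wx": 0,"wy": 0,"wz": 0},
    {"claw": 0.085,"dx": -0.005,"dy": 0,"dz": 0,"wx": 0,"wy": 0,"wz": 0},
    {"claw": 0.085,"dx": -0.005,"dy": 0,"dz": 0,"wx": 0,"wy": 0,"wz": 0},
    {"claw": 0.085,"dx": -0.005,"dy": 0,"dz": 0,"wx": 0,"wy": 0,"wz": 0},
    {"claw": 0.085,"dx": -0.005,"dy": 0,"dz": 0,"wx": 0,"wy": 0,"wz": 0},
    {"claw": 0.085,"dx": -0.005,"dy": 0,"dz": 0,"wx": 0,"wy": 0,"wz": 0},
    {"claw": 0.085,"dx": -0.005,"dy": 0,"dz": 0,"wx": 0,"wy": 0,"wz": 0},
    {"claw": 0.085,"dx": -0.005,"dy": 0,"dz": 0,"wx": 0,"wy": 0,"wz": 0},
    {"claw": 0.085,"dx": 0,"dy": 0,"dz": 0,"wx": 0,"wy": 0,"wz": 0},
  ],
)

```text
t: 16.6
eef_pos: [0.5369, 0.2912, 0.0344]
tool_rot: [-0.003, -0.261, 0.965, -0.001]
contact_force: [-5.8, -2.8, 1.0]
gripper_width: 0.998
grasp_force: 3.0
```

```bash
python3 -c "
from h import *
state();block('side','pics/side3.png'); block('top','pics/top3.png')
a=cv2.imread('pics/top3.png')[130:300,140:340];b=cv2.imread('pics/side3.png')[200:450,180:430]
cv2.imwrite('pics/both3.png',np.hstack([cv2.resize(a,(420,357)),cv2.resize(b,(357,357))]))"
```

```text
t 16.60 fence x,y [-133.2   10.9] z 34.4 toolx-210.25: 0.06 tilt 0.35 F [-5.8 -2.8  1. ] w 1.0
side block fence [-82.1  14.6] size 141 x 103 long axis in fence -89.6 (want +-90)
top block fence [-69.2 -44.4] size 82 x 36 long axis in fence -169.5 (want +-90)
```

View pics/both3.png

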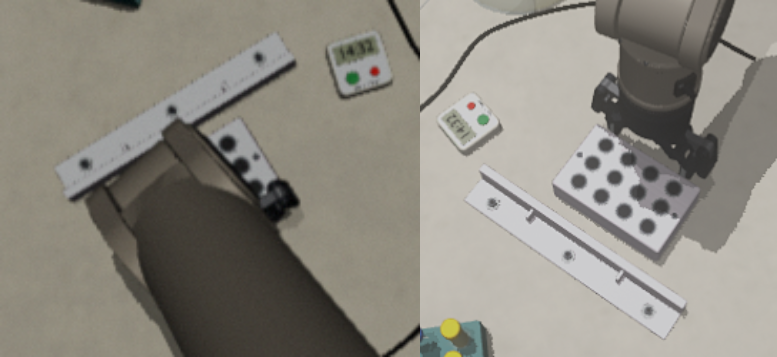

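Top and side views show the block's long side parallel to the fence with a gap of about 24 mm, both fingertips on its back. I'll close the gap slowly and watch the force.

Call:
drive_tool(
  increments=[
    {"claw": 0.085,"dx": -0.003,"dy": 0,"dz": 0,"wx": 0,"wy": 0,"wz": 0},
    {"claw": 0.085,"dx": -0.003,"dy": 0,"dz": 0,"wx": 0,"wy": 0,"wz": 0},
    {"claw": 0.085,"dx": -0.003,"dy": 0,"dz": 0,"wx": 0,"wy": 0,"wz": 0},
    {"claw": 0.085,"dx": -0.003,"dy": 0,"dz": 0,"wx": 0,"wy": 0,"wz": 0},
    {"claw": 0.085,"dx": -0.003,"dy": 0,"dz": 0,"wx": 0,"wy": 0,"wz": 0},
    {"claw": 0.085,"dx": -0.003,"dy": 0,"dz": 0,"wx": 0,"wy": 0,"wz": 0},
    {"claw": 0.085,"dx": -0.001,"dy": 0,"dz": 0,"wx": 0,"wy": 0,"wz": 0},
    {"claw": 0.085,"dx": 0,"dy": 0,"dz": 0,"wx": 0,"wy": 0,"wz": 0},
  ],
)

```text
t: 17.7
eef_pos: [0.5524, 0.3003, 0.0344]
tool_rot: [-0.004, -0.261, 0.965, -0.001]
contact_force: [-7.9, -5.5, 5.3]
gripper_width: 0.997
grasp_force: 4.7
```

Call:
drive_tool(
  increments=[
    {"claw": 0.085,"dx": -0.001,"dy": 0,"dz": 0,"wx": 0,"wy": 0,"wz": 0},
    {"claw": 0.085,"dx": -0.001,"dy": 0,"dz": 0,"wx": 0,"wy": 0,"wz": 0},
    {"claw": 0.085,"dx": 0,"dy": 0,"dz": 0,"wx": 0,"wy": 0,"wz": 0},
  ],
)

```text
t: 18.08
eef_pos: [0.554, 0.3012, 0.0344]
tool_rot: [-0.004, -0.261, 0.965, -0.001]
contact_force: [-9.0, -5.0, 4.7]
gripper_width: 0.995
grasp_force: 4.9
```

```bash
python3 -c "
from h import *
state();block('side')"
```

```text
t 18.07 fence x,y [-113.4   11. ] z 34.4 toolx-210.25: 0.06 tilt 0.48 F [-9.  -5.   4.7] w 1.0
side block fence [-61.9  14.9] size 141 x 100 long axis in fence -89.9 (want +-90)
```

Call:
drive_tool(
  increments=[
    {"claw": 0.085,"dx": -0.001,"dy": 0,"dz": 0,"wx": 0,"wy": 0,"wz": 0},
    {"claw": 0.085,"dx": -0.001,"dy": 0,"dz": 0,"wx": 0,"wy": 0,"wz": 0},
    {"claw": 0.085,"dx": 0,"dy": 0,"dz": 0,"wx": 0,"wy": 0,"wz": 0},
  ],
)

```text
t: 18.5
eef_pos: [0.5557, 0.3022, 0.0344]
tool_rot: [-0.004, -0.261, 0.965, -0.001]
contact_force: [-8.5, -5.6, 5.1]
gripper_width: 0.993
grasp_force: 5.0
```

Call:
drive_tool(
  increments=[
    {"claw": 0.085,"dx": -0.001,"dy": 0,"dz": 0,"wx": 0,"wy": 0,"wz": 0},
    {"claw": 0.085,"dx": 0,"dy": 0,"dz": 0,"wx": 0,"wy": 0,"wz": 0},
  ],
)

```text
t: 18.75
eef_pos: [0.5558, 0.3022, 0.0344]
tool_rot: [-0.005, -0.261, 0.965, -0.002]
contact_force: [-11.7, -6.5, 9.3]
gripper_width: 0.993
grasp_force: 6.6
```

Call:
drive_tool(
  increments=[
    {"claw": 0.085,"dx": -0.001,"dy": 0,"dz": 0,"wx": 0,"wy": 0,"wz": 0},
    {"claw": 0.085,"dx": 0,"dy": 0,"dz": 0,"wx": 0,"wy": 0,"wz": 0},
  ],
)

```text
t: 19.0
eef_pos: [0.5559, 0.3023, 0.0344]
tool_rot: [-0.006, -0.261, 0.965, -0.002]
contact_force: [-14.2, -8.3, 12.1]
gripper_width: 0.998
grasp_force: 8.1
```

Motion has stalled and the force is climbing, so the block is against the fence. I'll press a little to seat it, then check.

Call:
drive_tool(
  increments=[
    {"claw": 0.085,"dx": -0.001,"dy": 0,"dz": 0,"wx": 0,"wy": 0,"wz": 0},
    {"claw": 0.085,"dx": -0.001,"dy": 0,"dz": 0,"wx": 0,"wy": 0,"wz": 0},
    {"claw": 0.085,"dx": 0,"dy": 0,"dz": 0,"wx": 0,"wy": 0,"wz": 0},
    {"claw": 0.085,"dx": 0,"dy": 0,"dz": 0,"wx": 0,"wy": 0,"wz": 0},
  ],
)

```text
t: 19.5
eef_pos: [0.5559, 0.3023, 0.0344]
tool_rot: [-0.008, -0.261, 0.965, -0.003]
contact_force: [-20.1, -10.7, 18.6]
gripper_width: 0.997
grasp_force: 11.2
```

Call:
drive_tool(
  increments=[
    {"claw": 0.085,"dx": 0.004,"dy": 0,"dz": 0,"wx": 0,"wy": 0,"wz": 0},
    {"claw": 0.085,"dx": 0.01,"dy": 0,"dz": 0,"wx": 0,"wy": 0,"wz": 0},
    {"claw": 0.085,"dx": 0.02,"dy": 0,"dz": 0,"wx": 0,"wy": 0,"wz": 0},
    {"claw": 0.085,"dx": 0.02,"dy": 0,"dz": -0.02,"wx": 0,"wy": 0,"wz": 0},
    {"claw": 0.085,"dx": 0,"dy": 0,"dz": -0.05,"wx": 0,"wy": 0,"wz": 0},
    {"claw": 0.085,"dx": 0,"dy": 0,"dz": -0.05,"wx": 0,"wy": 0,"wz": 0},
    {"claw": 0.085,"dx": 0,"dy": 0,"dz": -0.05,"wx": 0,"wy": 0,"wz": 0},
    {"claw": 0.085,"dx": -0.02,"dy": 0.03,"dz": -0.04,"wx": 0,"wy": 0,"wz": 0},
    {"claw": 0.085,"dx": -0.02,"dy": 0.04,"dz": 0,"wx": 0,"wy": 0,"wz": 0},
    {"claw": 0.085,"dx": -0.02,"dy": 0.04,"dz": 0,"wx": 0,"wy": 0,"wz": 0},
    {"claw": 0.085,"dx": 0,"dy": 0.04,"dz": 0,"wx": 0,"wy": 0,"wz": 0},
    {"claw": 0.085,"dx": 0,"dy": 0.04,"dz": 0,"wx": 0,"wy": 0,"wz": 0},
    {"claw": 0.085,"dx": 0,"dy": 0.04,"dz": 0,"wx": 0,"wy": 0,"wz": 0},
    {"claw": 0.085,"dx": 0,"dy": 0,"dz": 0,"wx": 0,"wy": 0,"wz": 0},
  ],
)

```text
t: 21.25
eef_pos: [0.4478, 0.512, 0.2453]
tool_rot: [-0.0, -0.265, 0.964, 0.002]
contact_force: [0.3, -0.8, 0.7]
gripper_width: 0.995
grasp_force: 0.0
```

```bash
python3 -c "
from h import *
state();block('side','pics/side4.png'); block('top','pics/top4.png')
a=cv2.imread('pics/top4.png')[130:300,140:340];b=cv2.imread('pics/side4.png')[240:450,180:390]
cv2.imwrite('pics/both4.png',np.hstack([cv2.resize(a,(420,400),interpolation=2),cv2.resize(b,(380,400),interpolation=2)]))"
```

```text
t 21.25 fence x,y [-98.9 246.6] z 245.3 toolx-210.25: 0.44 tilt 0.18 F [ 0.3 -0.8  0.7] w 1.0
side block fence [-54.3  14.9] size 141 x 89 long axis in fence -90.0 (want +-90)
top block fence [-51.5  11.3] size 141 x 95 long axis in fence -89.9 (want +-90)
```

View pics/both4.png

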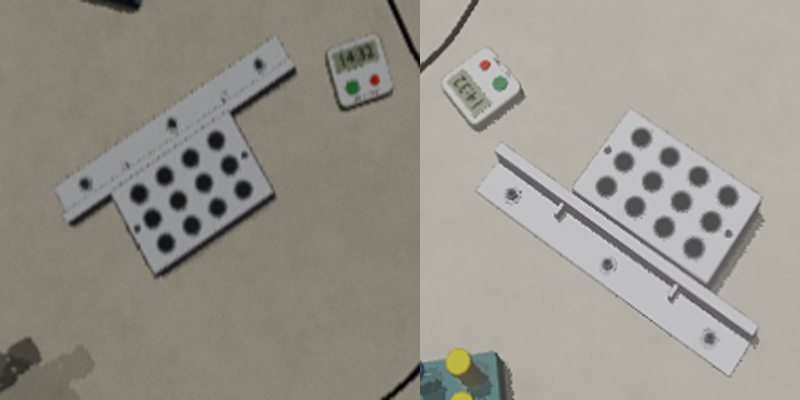

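The block now lies flat against the fence, well within its ends (x ≈ -54, y ≈ 13 mm, -90.0°). The timer is unmoved and the arm is clear.

```bash
python3 -c "
from h import *
a=cv2.imread('pics/side0.png').astype(int);b=cv2.imread('pics/side4.png').astype(int)
for n,(u,v) in dict(timer=(214,285),tape=(457,250),bottle=(345,162)).items(): print(n,abs(a-b)[v-18:v+18,u-18:u+18].mean().round(1))
print(hand_in())"
```

```text
timer 9.1
tape 7.1
bottle 9.0
the job is handed in; nothing more can be done
None
```

I turned the block and slid it flat against the fence: square to within measurement error, about 13 mm off the fence's centre and well inside both ends. The timer showed unmoved in the last pictures, I saw no sign that the bottle or tape had moved, and I handed the job in at about 21 s with the arm clear; no verdict came back.

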